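Put two spice jars away in a part-filled lidded tin

TASK

Put the two spice jars from the slanted caddy away in the white storage tin: lift its lid off and lay it on the worktop, stand the jar of red spice upright in the compartment nearer the robot and the jar of brown spice upright in the far one, then put the lid back on so that it sits fully down. Both compartments are already packed to an unknown height, so lower each jar slowly until you feel it stand on the packing, without pressing hard, and only then let go. Leave the honey jar, the glass and the timer where they are.

Things in the scene. Friction and masses are not known exactly. Their poses are not given: they have to be found in the camera images.
- tin: White storage tin with blue rim, fixed, 248 (x) x 126 (y) x 105 mm high without its lid, walls 4 mm, open on top. Origin: centre of its underside, on the worktop; x along its long side, away from the robot (within 0.35 rad of world x), z up. A 4 mm wall at x = 0, about as high as the rim, makes two compartments, 118 x 118 mm inside: near (x < 0) and far (x > 0).
- tin_near (a point): Centre of the mouth of the near compartment (tin x = -61 mm), at rim height, 105 mm above the worktop; axes as the tin. Inside, a cork mat over packing is a level floor at an unknown height, 15 to 43 mm above the worktop, different in each compartment and run; it gives about 1 mm per 2.5 N, at most 8 mm.
- tin_far (a point): The same for the far compartment (tin x = +61 mm): centre of its mouth, at rim height. It too has a slightly yielding cork floor at its own unknown height, 15 to 43 mm above the worktop.
- lid_grip (a point): Centre of the wooden grip bar on the tin's deep white lift-off lid. Bar: 84 mm along the lid's x, 14 mm thick along y, 16 mm high, 18 mm free below it. On the tin this point is centred over the tin's middle, 166 mm above the worktop; with the lid laid on the worktop, 71 mm. Axes: the lid's, x along its long side, z up; they match the tin's when it is on (half a turn is as good).
- jar_red_mid (a point): Centre (half-way up) of the glass jar of red spice with a pale wooden cap: round, 47 mm in diameter, 88 mm high, about 0.135 kg; z from its foot to its cap. It starts in one of the caddy's two cradles, leaning 0.5 rad from vertical, cap towards the caddy's front; it can be drawn out along its own axis.
- jar_brown_mid (a point): Centre (half-way up) of the glass jar of brown spice with a pale wooden cap, same size as the other: 47 mm in diameter, 88 mm high, about 0.145 kg; it stands leaning in the other cradle. z points from its foot to its cap.
- caddy: Fixed wooden caddy, 125 x 165 x 65 mm; origin on the worktop, below the jars' feet, midway between its two cradles, at y = -50 and +50 mm; front = its -x side, turned to the robot's right. Each cradle holds the lowest 20 mm of a jar at the sides (along y) and props it from the front up to 55 mm from its foot; above 20 mm the sides along y are free for the fingers.
- honey: Bystander: glass jar of honey, 71 mm in diameter, 110 mm high, behind the tin; origin: centre of its underside.
- tumbler: Bystander: drinking glass, 80 mm in diameter, 91 mm high, behind on the right; origin: centre of its underside.
- timer: Bystander: round white kitchen timer, 67 mm in diameter, 48 mm high, at the left in front; origin: centre of its underside.
- lid: The same lid: loose, 0.4 kg, 262 (x) x 140 (y) x 45 mm high without the bar, hollow below, so that the jars, whose caps may stand up to 27 mm above the rim, fit under it. Origin: centre of the lower edge of its skirt, 71 mm below the bar's centre. On the tin the skirt overlaps the rim by 10 mm, with 4 mm play on each side, and the origin is 95 mm above the worktop.
- jar_red: The red jar again, by the centre of its underside.
- jar_brown: The brown jar again, by the centre of its underside.

How it is judged:
On the way, in this order (a step that is already met when the one before it is completed fails the run):
1. the lid is off the tin, its middle more than 15 cm from the tin's middle and down on the worktop (horizontal distance between lid_grip and tin above 0.15 m and height (world z) of lid_grip below 0.1 m), for 0.2 s.
2. the first jar stands upright on the packing of its compartment while the fingers still hold it (((x of jar_red_mid in the frame of tin between -0.12 and 0 m and y of jar_red_mid in the frame of tin between -0.06 and 0.06 m and z of jar_red_mid in the frame of tin between 0.04 and 0.095 m and angle between jar_red_mid's own z axis and vertical below 0.17 rad and contact force between jar_red and tin above 0.5 N and contact force between the fingers and jar_red above 0.5 N) or (x of jar_brown_mid in the frame of tin between 0 and 0.12 m and y of jar_brown_mid in the frame of tin between -0.06 and 0.06 m and z of jar_brown_mid in the frame of tin between 0.04 and 0.095 m and angle between jar_brown_mid's own z axis and vertical below 0.17 rad and contact force between jar_brown and tin above 0.5 N and contact force between the fingers and jar_brown above 0.5 N))), for 0.1 s.
3. the second jar stands upright on the packing of its compartment while the fingers still hold it, the first one standing in its own (((x of jar_red_mid in the frame of tin between -0.12 and 0 m and y of jar_red_mid in the frame of tin between -0.06 and 0.06 m and z of jar_red_mid in the frame of tin between 0.04 and 0.095 m and angle between each of jar_red_mid, jar_brown_mid's own z axis and vertical below 0.17 rad and contact force between jar_red and tin above 0.5 N and contact force between the fingers and jar_red above 0.5 N and x of jar_brown_mid in the frame of tin between 0 and 0.12 m and y of jar_brown_mid in the frame of tin between -0.06 and 0.06 m and z of jar_brown_mid in the frame of tin between 0.04 and 0.095 m and linear speed of jar_brown below 0.03 m/s) or (x of jar_brown_mid in the frame of tin between 0 and 0.12 m and y of jar_brown_mid in the frame of tin between -0.06 and 0.06 m and z of jar_brown_mid in the frame of tin between 0.04 and 0.095 m and angle between each of jar_brown_mid, jar_red_mid's own z axis and vertical below 0.17 rad and contact force between jar_brown and tin above 0.5 N and contact force between the fingers and jar_brown above 0.5 N and x of jar_red_mid in the frame of tin between -0.12 and 0 m and y of jar_red_mid in the frame of tin between -0.06 and 0.06 m and z of jar_red_mid in the frame of tin between 0.04 and 0.095 m and linear speed of jar_red below 0.03 m/s))), for 0.1 s.
At the end, for the whole second after the job is handed in: The red jar stands in the near compartment and the brown jar in the far one, both within 10 degrees of upright and at rest; the lid sits fully down on the tin (within 5 mm in height, 9 mm sideways and 2 degrees of level), at rest and released (x of jar_red_mid in the frame of tin between -0.12 and 0 m and y of jar_red_mid in the frame of tin between -0.06 and 0.06 m and z of jar_red_mid in the frame of tin between 0.04 and 0.095 m and angle between each of jar_red_mid, jar_brown_mid's own z axis and vertical below 0.17 rad and linear speed of each of jar_red, jar_brown, lid below 0.03 m/s and x of jar_brown_mid in the frame of tin between 0 and 0.12 m and y of jar_brown_mid in the frame of tin between -0.06 and 0.06 m and z of jar_brown_mid in the frame of tin between 0.04 and 0.095 m and horizontal distance between lid_grip and tin below 0.009 m and z of lid_grip in the frame of tin between 0.16 and 0.17 m and angle between lid_grip's own z axis and vertical below 0.035 rad); the robot touches nothing.
It fails at once if a jar is pressed against the tin or its packing with more than 35 N (contact force between any of jar_red, jar_brown and tin above 35 N).
It fails at once if the honey jar, glass or timer is moved more than 3 cm (distance of any of honey, tumbler, timer from where it was at the start of the episode above 0.03 m).
It also fails if it takes over 72 s, if anything falls off the work surface, if the arm or the gripper's body presses on something with over 40 N, if the wrist force passes 120 N, or if a joint passes its speed limit or range.

ROBOT

A 7-joint arm with a two-finger parallel gripper is mounted at the origin on a cart in front of the work surface, level with it; the furniture and walls round the work are solid. World frame = base frame: x ahead of the robot, y to its left, z up, the work surface at z = 0. Lengths are in m, angles in rad, forces in N, time in s.
With the tool pointing down it reaches from about 0.425 to 0.925 m from the base axis. Payload 6.8 kg.
Tool frame: the origin (TCP) lies at the very end of the fingers, on their centre line; the grasp point (between the pads) lies 19 mm behind it (r.grip_point_offset is the distance from the TCP to the grasp point, in m); z points along the fingers, y is the line along which they close (so a half turn about z gives the same grasp; the last joint's range is limited). The gripper opens to 85 mm and grips with 20 to 120 N. Pads are 22 mm wide; open, the fingers measure 114 mm over their backs; the gripper's body (76 mm by 85 mm) begins 54 mm behind the grasp point. The pads swing forward as they close: fully open they stand 13 mm farther back than shut.
Start: joints at [-0.108, 0.477, 0.022, 1.555, -0.011, 1.109, -0.083], TCP at [0.675, 0, 0.231] pointing down, gripper open.
Joint ranges: [-2.96, 2.96], [-0.34, 2.1], [-1.41, 1.46], [0.24, 2.44], [-1.37, 4.51], [0.17, 1.92], [-2.96, 2.96]. Speed limits (rad/s): [2.39, 2.39, 3.14, 3.14, 3.14, 3.14, 3.14].

INTERFACE

Orientations are given as a rotation vector (axis times angle).
In Python, from bench import status, eyes, r gives the robot as it stands.
- The arm moves only by the shell command python3 -m crank 'ROWS' [OPENING] [FORCE]. ROWS is JSON, a list of rows, each a list of 6 numbers: the shift along the tool's x, y, z normalised to -1 to 1, where 1 is 0.02 m, then the turn, a rotation vector about the tool's x, y, z normalised to -1 to 1, where 1 is 45 degrees. A call has 1 to 12 rows; each row shifts and turns the commanded pose from where the row before left it, along the tool's axes as they then stand; what a row does not reach is not made up. A row lasts 1/10 s, in which the tool goes at most 50 mm and 8.59 degrees, less where a joint would pass 70% of its speed; a pose out of reach is approached as far as the arm can. A call with a number of a shift or a turn outside -1 to 1 is refused whole. A call with a gripper value outside its range is refused whole. OPENING is the opening, from 0 (shut) to 1 (fully open), set as the call begins (- or left out, the last holds). The fingers move at their own pace and stop on an object; FORCE is the grip in N (left out, the last holds). Time passes only in rows, so rows that do not move let the fingers close. It gives the time, the measured TCP pose, the force, the opening and the grip force at its end, in the units of the state.
- status.get_obs(): the state, without advancing time (a new reading comes with each control period).
- eyes.grab_frame(name): name is "scene" or "side" or "wrist"; returns a dict with "image" (384x512x3 uint8, red, green, blue), "depth" (384x512 float32, m along the optical axis (not along the pixel's ray), 0 where there is no reading), "fovy" (degrees; the focal length in pixels is half the picture's height over the tangent of half this angle, whatever the lens; pixels are square), "cx", "cy" (the principal point, pixels), "world_to_cam" (4x4, takes a point from world to camera coordinates). Camera axes: x right, y up, looking along -z (the intrinsics and any distortion apply to the point x, -y, -z); pixel columns grow to the right and rows downward; lengths in m; the calibration is good to about 2 mm. A picture is of the moment at which its call begins.
- r.hand_in(): hands the job in; it is judged then, once.
The state is a dict: "clock": time; "joints": joint angles; "qvel": joint speeds; "tau": joint torques, N m; "tcp_pos": TCP position; "orientation": TCP orientation; "contact_force": force on the tool from outside, world axes, zero at the start; "moment": the same for the moment, N m; "grip_width": finger opening in m; "gripper_force": force on a finger pad.
Only numpy, scipy, OpenCV 4.12 (cv2) and the standard library are available. Lean on these libraries where they do the work, as an engineer would, in place of code of your own. Each camera call takes 0.05 s, during which the arm holds its last target. There are 200 camera calls.

## Working session

There is one attempt and no reset: what is moved stays moved. The work goes in short steps, Python scripts to look and compute and a shell command to move; the robot and the scene stay as the last step left them, time stands still between calls to the robot, and variables do not carry over. Pictures are saved under pics/ and viewed, at most 10 in all, crops included, and the job is handed in when it is done.

```bash
ls; mkdir -p pics; python3 - <<'E'
from bench import status, eyes, r
import cv2,numpy as np
o=status.get_obs();print({k:np.round(v,3) for k,v in o.items()})
for n in("scene","side"):
    f=eyes.grab_frame(n);cv2.imwrite(f"pics/{n}0.png",f["image"][...,::-1]);np.savez(f"{n}0.npz",**f)
    print(n,[k for k in f],f["fovy"],f["cx"],f["cy"],np.round(f["world_to_cam"],3).tolist())
E
```

```text
pics
{'clock': np.float64(0.0), 'joints': array([-0.108,  0.478,  0.022,  1.556, -0.012,  1.109, -0.083]), 'qvel': array([-0.   , -0.001,  0.001,  0.001, -0.001,  0.001,  0.   ]), 'tau': array([-1.0000e-03, -5.9644e+01,  1.6080e+00, -2.8119e+01,  1.2000e-02,
        9.0000e-03,  0.0000e+00]), 'tcp_pos': array([ 0.674, -0.   ,  0.23 ]), 'orientation': array([-2.221e+00, -2.221e+00,  2.000e-03]), 'contact_force': array([0.073, 0.445, 0.915]), 'moment': array([-0.039,  0.025, -0.032]), 'gripper_force': np.float64(0.0), 'grip_width': np.float64(0.085)}
scene ['image', 'depth', 'fovy', 'cx', 'cy', 'world_to_cam'] 57.242467379984916 254.95569238025874 188.06811984046425 [[-0.755, -0.656, -0.004, 0.458], [0.257, -0.302, 0.918, -0.261], [-0.604, 0.692, 0.396, -0.882], [0.0, 0.0, 0.0, 1.0]]
side ['image', 'depth', 'fovy', 'cx', 'cy', 'world_to_cam'] 52.62622656540143 250.6338336758051 194.82164668569527 [[-0.999, 0.036, -0.007, 0.579], [-0.034, -0.855, 0.518, -0.045], [0.013, 0.518, 0.856, -1.221], [0.0, 0.0, 0.0, 1.0]]
```

View pics/scene0.png

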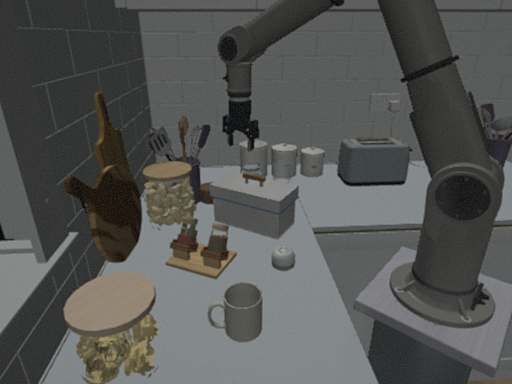

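View pics/side0.png

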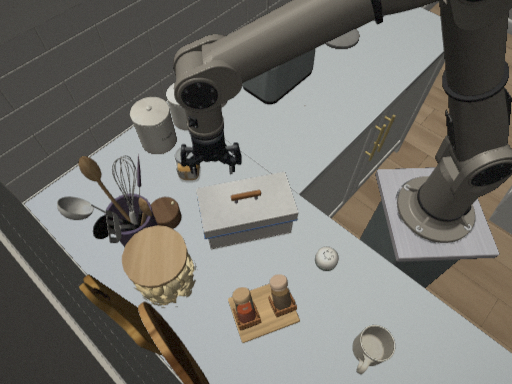

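The scene camera shows the tin with its lid (255,200), the caddy with two jars (200,245), and the timer (283,257). The side camera shows the lid's bar at (246,195), the red jar at (244,305), the brown jar at (280,293), the timer at (327,258) and the honey jar at (188,165).

```bash
cat > h.py <<'E'
import numpy as np,cv2
from scipy.spatial.transform import Rotation as R
def cloud(f):
    d=f["depth"];H,W=d.shape;F=H/2/np.tan(np.radians(float(f["fovy"]))/2)
    u,v=np.meshgrid(np.arange(W),np.arange(H))
    p=np.stack([(u-f["cx"])/F*d,-(v-f["cy"])/F*d,-d],-1)
    T=np.linalg.inv(f["world_to_cam"]);P=p@T[:3,:3].T+T[:3,3];P[d==0]=np.nan
    return P
E
python3 - <<'E'
from h import *
for n in("side","scene"):
    f=dict(np.load(n+"0.npz"));P=cloud(f);im=f["image"]
    reg=np.zeros(P.shape[:2],bool)
    if n=="side": reg[165:240,190:300]=1
    else: reg[165:235,205:305]=1
    m=reg&(P[...,2]>.132)&(P[...,2]<.148)
    q=P[m];print(n,"lidtop",cv2.minAreaRect(q[:,:2].astype(np.float32)*1000),np.median(q[:,2]))
    b=reg&(P[...,2]>.155)&(P[...,2]<.18)&(im[...,0]>im[...,2]*1.4)
    q=P[b];print("bar",len(q),cv2.minAreaRect(q[:,:2].astype(np.float32)*1000),q[:,2].max())
    wins=dict(red=(285,330,228,262),brown=(272,318,262,298),timer=(240,275,310,345)) if n=="side" else dict(red=(215,265,170,200),brown=(220,270,202,232),timer=(240,275,268,298))
    for k,(a,bb,c,d) in wins.items():
        q=P[a:bb,c:d].reshape(-1,3);q=q[q[:,2]>.02]
        s=q[:,2].max();t=q[q[:,2]>s-.012]
        print(k,s,np.median(t,0).round(3),q.min(0).round(3),q.max(0).round(3))
    if n=="side":
        for v in range(284,326,4):print(v,P[v,244].round(3),im[v,244])
        for v in range(272,314,4):print(v,P[v,280].round(3),im[v,280])
        print(P[335:338,243].round(3), P[322,298].round(3))
        import cv2
        cv2.imwrite("pics/crop.png",cv2.resize(im[260:345,220:310,::-1],None,fx=6,fy=6,interpolation=2))
E
```

```text
side lidtop ((592.7723388671875, 24.696495056152344), (262.2743835449219, 143.79115295410156), 10.617867469787598) 0.14085594914029953
bar 164 ((592.886474609375, 26.96328353881836), (80.83003997802734, 12.0125732421875), 9.746397972106934) 0.1783224120278819
red 0.12704684362617547 [0.61  0.291 0.119] [0.567 0.26  0.02 ] [0.636 0.352 0.127]
brown 0.12599777747372654 [0.516 0.261 0.118] [0.471 0.23  0.021] [0.542 0.322 0.126]
timer 0.052505757167684575 [0.369 0.161 0.047] [0.336 0.126 0.021] [0.401 0.191 0.053]
284 [0.606 0.219 0.   ] [180 184 185]
288 [0.605 0.266 0.111] [177 149 115]
292 [0.605 0.277 0.116] [178 149 109]
296 [0.605 0.289 0.122] [176 147 109]
300 [0.606 0.299 0.119] [125 106  77]
304 [0.607 0.294 0.067] [135  83  57]
308 [0.606 0.313 0.099] [128 102  84]
312 [0.607 0.316 0.075] [142  71  42]
316 [0.607 0.326 0.072] [91 54 45]
320 [0.608 0.334 0.066] [78 45 35]
324 [0.608 0.342 0.058] [127  86  56]
272 [0.501 0.187 0.   ] [180 185 184]
276 [0.512 0.237 0.109] [187 161 134]
280 [0.513 0.25  0.115] [189 162 136]
284 [0.514 0.263 0.125] [187 160 134]
288 [0.514 0.271 0.115] [124 108  89]
292 [0.513 0.274 0.092] [110  87  56]
296 [0.514 0.284 0.092] [91 74 54]
300 [0.514 0.292 0.084] [75 64 48]
304 [0.514 0.298 0.069] [70 57 44]
308 [0.514 0.305 0.058] [63 54 42]
312 [0.515 0.316 0.059] [77 55 32]
[[0.612 0.361 0.017]
 [0.612 0.362 0.011]
 [0.612 0.364 0.011]] [0.464 0.33  0.003]
scene lidtop ((590.641357421875, 28.249977111816406), (264.8047180175781, 144.5651092529297), 10.287154197692871) 0.1394652208703838
bar 84 ((587.0057373046875, 29.79576301574707), (79.40380096435547, 15.394205093383789), 11.052261352539062) 0.17477982447768586
red 0.12398287018982113 [0.599 0.298 0.117] [0.561 0.174 0.02 ] [0.768 0.356 0.124]
brown 0.12349878973486478 [0.504 0.268 0.117] [0.467 0.098 0.02 ] [0.642 0.324 0.123]
timer 0.04955893834968916 [0.36  0.169 0.045] [0.332 0.136 0.02 ] [0.392 0.195 0.05 ]
```

View pics/crop.png

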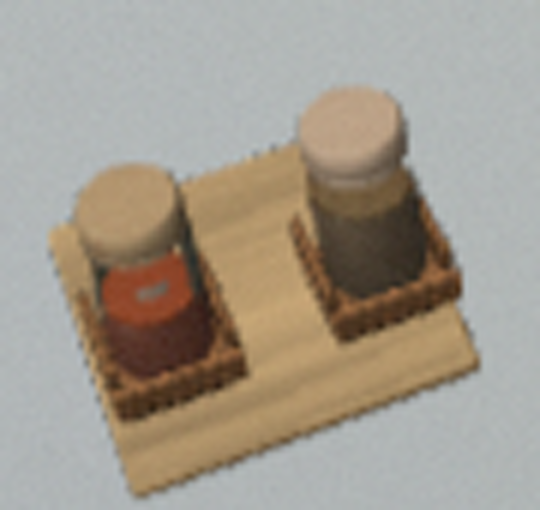

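The crop shows the red jar at left (cap at 128,210) and brown at right (cap at 352,135), with their caps leaning away from the camera. Next I'll make a top-down map to choose the spot for the lid.

```bash
python3 - <<'E'
from h import *
g=np.zeros((600,700,3),np.uint8)  # 1px=2mm? x:0.2..1.1 right->up
S=600
for n in("scene","side"):
    f=dict(np.load(n+"0.npz"));P=cloud(f).reshape(-1,3);c=f["image"].reshape(-1,3)
    ok=(P[:,2]>-.02)&(P[:,2]<.26)
    P=P[ok];c=c[ok]
    o=np.argsort(P[:,2]);P=P[o];c=c[o]
    r=((1.1-P[:,0])*S).astype(int);q=((.55-P[:,1])*S).astype(int)
    k=(r>=1)&(r<598)&(q>=1)&(q<698)
    for a in(-1,0,1):
        for b in(-1,0,1): g[r[k]+a,q[k]+b]=c[k][:,::-1]
for i in range(-5,6):
    q=int((.55-i/10)*S); 
    if 0<=q<700: cv2.line(g,(q,0),(q,599),(0,0,255) if i==0 else (0,90,0),1)
for i in range(2,11):
    r=int((1.1-i/10)*S);cv2.line(g,(0,r),(699,r),(0,90,0) if i!=5 else (255,0,0),1)
cv2.imwrite("pics/top.png",g)
E
```

```text
(no output)
```

View pics/top.png

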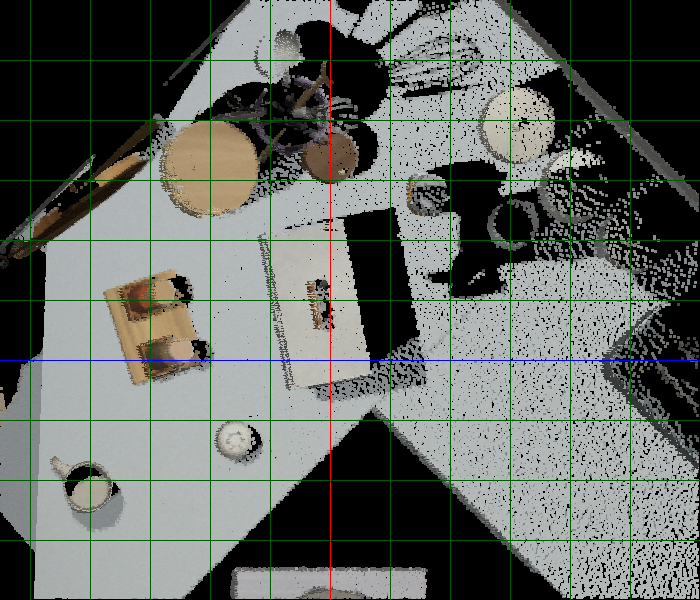

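The top map (up = +x, red line y=0, blue x=0.5) shows free worktop right of the tin around x=0.56, y=-0.18. Honey is at about (0.775,-0.167) and the tumbler at about (0.73,-0.30), so both are clear of it. Moving above the lid bar.

```bash
python3 -m crank '[[0.27,-0.84,0,0,0,0],[0.27,-0.84,0,0,0,0],[0.27,-0.84,0,0,0,0],[0.27,-0.84,0,0,0,0],[0.27,-0.84,0,0,0,0]]' 0.6 60
python3 -m crank '[[0,0,0.1,0,0,0.177],[0,0,0.1,0,0,0.177],[0,0,0.1,0,0,0.177],[0,0,0.1,0,0,0.177],[0,0,0.1,0,0,0.177],[0,0,0.1,0,0,0.177],[0,0,0.1,0,0,0.177],[0,0,0.1,0,0,0.177],[0,0,0.1,0,0,0.177],[0,0,0.1,0,0,0.177],[0,0,0,0,0,0]]'
cat >> h.py <<'E'
def plan(pos,Rt):
    "shift then turn, in tool axes, in norm units, from the present pose"
    from bench import status
    o=status.get_obs();Rc=R.from_rotvec(o["orientation"]);Rt=R.from_matrix(Rt)
    s=Rc.inv().apply(np.array(pos)-o["tcp_pos"])/.02;w=(Rc.inv()*Rt).as_rotvec()/np.radians(45)
    print("t",o["clock"],"at",o["tcp_pos"].round(4),"| shift",s.round(2),"turn",w.round(3),"| shift in target axes",(Rt.inv().apply(np.array(pos)-o["tcp_pos"])/.02).round(2),"F",o["contact_force"].round(1),"grip",round(o["grip_width"],4),o["gripper_force"])
def tool(y,z):
    z=np.array(z,float);z/=np.linalg.norm(z);y=np.array(y,float);y-=z*(y@z);y/=np.linalg.norm(y)
    return np.stack([np.cross(y,z),y,z],1)
def save(name,fn):
    from bench import eyes
    f=eyes.grab_frame(name);cv2.imwrite(f"pics/{fn}.png",f["image"][...,::-1]);np.savez(fn+".npz",**f);return f
E
python3 - <<'E'
from h import *
a=np.radians(10.5)
plan([.591,.027,.148],tool([np.sin(a),-np.cos(a),0],[0,0,-1]))
f=save("wrist","w1");P=cloud(f);im=f["image"].astype(int)
b=(P[...,2]>.157)&(P[...,2]<.182)&(im[...,0]>im[...,2]*1.35)
q=P[b];print("bar",len(q),cv2.minAreaRect(q[:,:2].astype(np.float32)*1000) if len(q)>3 else 0, np.percentile(q[:,2],[5,50,95]))
m=(P[...,2]>.13)&(P[...,2]<.147);q=P[m];print(len(q),cv2.minAreaRect(q[:,:2].astype(np.float32)*1000))
E
```

```text
clock: 0.6
tcp_pos: [0.59, 0.0272, 0.2308]
orientation: [-2.221, -2.221, 0.001]
contact_force: [0.6, 0.2, -0.6]
grip_width: 0.0515
gripper_force: 0.0
clock: 1.7
tcp_pos: [0.5905, 0.0271, 0.2106]
orientation: [3.129, 0.282, -0.002]
contact_force: [0.4, 0.3, -0.2]
grip_width: 0.051
gripper_force: 0.0
t 1.7 at [0.5905 0.0271 0.2106] | shift [0.03 0.01 3.13] turn [ 0.     0.002 -0.005] | shift in target axes [0.02 0.01 3.13] F [ 0.4  0.3 -0.2] grip 0.051 0.0
bar 2579 ((593.2631225585938, 27.97433090209961), (82.73497772216797, 12.42143440246582), 10.864686965942383) [0.17261952 0.17439059 0.17558567]
57423 ((591.3167114257812, 27.68524932861328), (250.8798065185547, 140.4651641845703), 10.628303527832031)
```

View pics/w1.png

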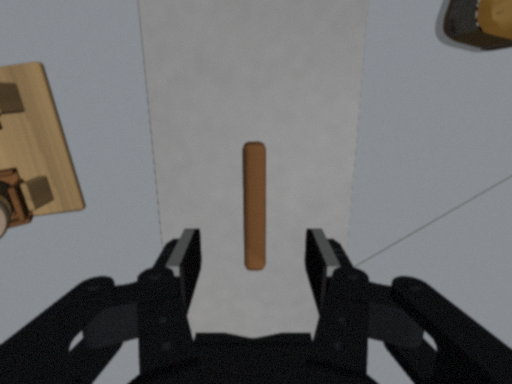

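The wrist view shows the bar between the fingers (255,205), aligned. Descending and gripping.

```bash
python3 -m crank '[[0.03,0,0.6,0,0,0],[0.03,0,0.7,0,0,0],[0.03,0,0.7,0,0,0],[0.03,0,0.6,0,0,0],[0,0,0.5,0,0,0],[0,0,0,0,0,0]]'
python3 -m crank '[[0,0,0,0,0,0],[0,0,0,0,0,0],[0,0,0,0,0,0],[0,0,0,0,0,0],[0,0,0,0,0,0]]' 0 70
```

```text
clock: 2.35
tcp_pos: [0.5922, 0.0273, 0.1473]
orientation: [3.128, 0.284, -0.005]
contact_force: [-1.5, 0.7, 0.4]
grip_width: 0.0513
gripper_force: 0.0
clock: 2.85
tcp_pos: [0.594, 0.0275, 0.1502]
orientation: [-3.129, -0.283, -0.003]
contact_force: [-0.7, -0.2, 5.3]
grip_width: 0.0128
gripper_force: 69.3
```

```bash
python3 -m crank '[[0,0,-0.2,0,0,0],[0,0,-0.4,0,0,0],[0,0,-0.6,0,0,0],[0,0,-0.6,0,0,0],[0,0,-0.4,0,0,0],[0,0,-0.2,0,0,0],[0,0,0,0,0,0]]'
python3 -m crank '[[-0.2,0.5,0,0,0,0],[-0.355,0.965,0,0,0,0],[-0.355,0.965,0,0,0,0],[-0.355,0.965,0,0,0,0],[-0.355,0.965,0,0,0,0],[-0.355,0.965,0,0,0,0],[-0.355,0.965,0,0,0,0],[-0.355,0.965,0,0,0,0],[-0.355,0.965,0,0,0,0],[-0.355,0.965,0,0,0,0],[-0.2,0.5,0,0,0,0],[0,0,0,0,0,0]]'
python3 -m crank '[[0,0,0.4,0,0,0],[0,0,0.7,0,0,0],[0,0,0.7,0,0,0],[0,0,0.7,0,0,0],[0,0,0.7,0,0,0],[0,0,0.7,0,0,0],[0,0,0.7,0,0,0],[0,0,0.7,0,0,0],[0,0,0.5,0,0,0],[0,0,0.3,0,0,0],[0,0,0.1,0,0,0],[0,0,0,0,0,0]]'
```

```text
clock: 3.55
tcp_pos: [0.5938, 0.0275, 0.1981]
orientation: [-3.129, -0.283, -0.002]
contact_force: [0.1, 0.9, -3.9]
grip_width: 0.0127
gripper_force: 68.2
clock: 4.75
tcp_pos: [0.5563, -0.1785, 0.197]
orientation: [3.129, 0.277, -0.002]
contact_force: [-0.5, -0.4, -5.6]
grip_width: 0.0124
gripper_force: 68.4
clock: 5.95
tcp_pos: [0.5576, -0.1761, 0.0733]
orientation: [3.129, 0.283, 0.0]
contact_force: [0.1, 0.3, -3.5]
grip_width: 0.0127
gripper_force: 68.4
```

```bash
python3 - <<'E'
from h import *
save("scene","s2");save("side","d2")
i=np.hstack([cv2.imread("pics/s2.png")[140:300,170:330],cv2.imread("pics/d2.png")[140:300,120:360]]);cv2.imwrite("pics/c2.png",cv2.resize(i,None,fx=2,fy=2,interpolation=2))
E
```

```text
(no output)
```

View pics/c2.png

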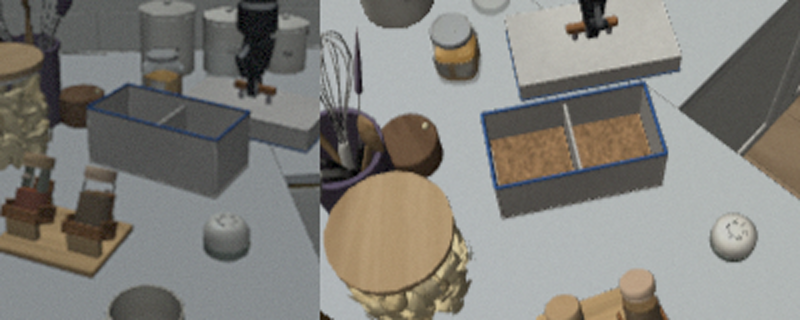

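The lid hangs level about 18 mm above the worktop, and the open tin shows both cork floors. Lowering the last bit and measuring the tin.

```bash
python3 -m crank '[[0,0,0.3,0,0,0],[0,0,0.25,0,0,0],[0,0,0.15,0,0,0],[0,0,0.1,0,0,0],[0,0,0.08,0,0,0],[0,0,0.05,0,0,0],[0,0,0,0,0,0],[0,0,0,0,0,0]]'
python3 - <<'E'
from h import *
P0={}
for n in("s2","d2"):
    f=dict(np.load(n+".npz"));P=cloud(f).reshape(-1,3)
    c=np.array([.592,.0277]);a=np.radians(10.6);M=np.array([[np.cos(a),np.sin(a)],[-np.sin(a),np.cos(a)]])
    L=(P[:,:2]-c)@M.T;z=P[:,2]
    m=(abs(L[:,0])<.15)&(abs(L[:,1])<.09)&(z>.098)&(z<.112)
    print(n,"rim",m.sum(),cv2.minAreaRect(P[m][:,:2].astype(np.float32)*1000))
    for s in(-1,1):
        k=(abs(L[:,0]-s*.061)<.045)&(abs(L[:,1])<.045)&(z<.08)
        print(" floor",s,k.sum(),np.percentile(z[k],[10,50,90]).round(4) if k.any() else "")
E
```

```text
clock: 6.85
tcp_pos: [0.5574, -0.176, 0.0552]
orientation: [-3.129, -0.283, -0.0]
contact_force: [-3.1, 1.2, 3.8]
grip_width: 0.0126
gripper_force: 69.6
s2 rim 394 ((589.6558227539062, 27.512222290039062), (249.7490997314453, 131.19102478027344), 10.512062072753906)
 floor -1 0 
 floor 1 0 
d2 rim 562 ((592.9260864257812, 24.010787963867188), (249.58407592773438, 130.03366088867188), 10.526773452758789)
 floor -1 503 [0.0225 0.0249 0.0274]
 floor 1 554 [0.0287 0.0313 0.034 ]
```

```bash
python3 -m crank '[[0,0,0,0,0,0],[0,0,0,0,0,0],[0,0,0,0,0,0]]' 0.6 60
python3 - <<'E'
from h import *
from scipy.optimize import least_squares
for n in("side0","scene0"):
    f=dict(np.load(n+".npz"));P=cloud(f).reshape(-1,3);c=f["image"].reshape(-1,3).astype(int)
    pts=[]
    for x0,y0 in((.605,.29),(.51,.262)):
        m=(np.hypot(P[:,0]-x0,P[:,1]-y0)<.05)&(P[:,2]>.088)&(P[:,2]<.14)&(c[:,0]>(140 if n=="side0" else 60))
        pts.append(P[m])
    def res(p):
        x,y,z,yaw,tilt=p;e=np.array([np.cos(yaw),np.sin(yaw),0]);d=np.array([np.sin(yaw),-np.cos(yaw),0])
        a=np.cos(tilt)*np.array([0,0,1])+np.sin(tilt)*d;out=[p[4]*0+(tilt-.5)*.05]
        for s,q in zip((1,-1),pts):
            v=q-np.array([x,y,z])-s*.05*e;h=v@a-.088;rr=np.linalg.norm(v-np.outer(v@a,a),axis=1)-.0235
            # signed dist to capped cylinder
            out+=list(np.where((h>0)&(rr>0),np.hypot(h,rr),np.maximum(h,rr)))
        return np.array(out)
    s=least_squares(res,[.555,.32,.036,.3,.5],loss="soft_l1",f_scale=.002)
    print(n,[len(q) for q in pts],s.x.round(4),np.abs(res(s.x)).mean())
E
```

```text
clock: 7.15
tcp_pos: [0.5579, -0.1762, 0.0548]
orientation: [3.128, 0.283, 0.001]
contact_force: [0.1, -1.8, -0.1]
grip_width: 0.0513
gripper_force: 0.0
side0 [193, 195] [0.5516 0.3042 0.0374 0.3073 0.5318] 0.0009505440778591992
scene0 [123, 156] [0.5517 0.3061 0.0352 0.3075 0.5177] 0.0015052053287650097
```

```bash
python3 -m crank '[[0,0,-0.4,0,0,0],[0,0,-0.8,0,0,0],[0,0,-1,0,0,0],[0,0,-1,0,0,0],[0,0,-1,0,0,0],[0,0,-1,0,0,0],[0,0,-1,0,0,0],[0,0,-1,0,0,0],[0,0,-1,0,0,0],[0,0,-1,0,0,0],[0,0,-0.6,0,0,0]]' 0.75
cat >> h.py <<'E'
a=np.array([0.1450,-0.4570,0.8776]);RJ=tool([.953,.3026,0],-a)
FR=np.array([0.5994,0.3201,0.036]);FB=np.array([0.504,0.2899,.036])
ty=np.radians(10.55);tc=np.array([.5915,.027]);tx=np.array([np.cos(ty),np.sin(ty)])
RU=tool([*tx,0],[0,0,-1])
E
python3 - <<'E'
from h import *
plan(FR+.140*a,RJ);print((FR+.140*a).round(3),(FR+.033*a).round(3))
E
```

```text
clock: 8.25
tcp_pos: [0.558, -0.1764, 0.2529]
orientation: [3.128, 0.283, 0.004]
contact_force: [0.4, -1.0, 0.1]
grip_width: 0.064
gripper_force: 0.0
t 8.25 at [ 0.558  -0.1764  0.2529] | shift [  6.9  -20.72   4.7 ] turn [ 0.543  0.473 -2.111] | shift in target axes [15.01  9.48 13.56] F [ 0.4 -1.   0.1] grip 0.064 0.0
[0.62  0.256 0.159] [0.604 0.305 0.065]
```

```bash
python3 -m crank '[[0.2,-0.6,0,0,0,0],[0.33,-1,0,0,0,0],[0.33,-1,0,0,0,0],[0.33,-1,0,0,0,0],[0.33,-1,0,0,0,0],[0.33,-1,0,0,0,0],[0.33,-1,0,0,0,0],[0.33,-1,0,0,0,0],[0.33,-1,0,0,0,0],[0.33,-1,0,0,0,0],[0.33,-1,0,0,0,0],[0.33,-1,0,0,0,0]]'
python3 -m crank '[[0.33,-1,0,0,0,0],[0.33,-1,0,0,0,0],[0.33,-1,0,0,0,0],[0.33,-1,0,0,0,0],[0.33,-1,0,0,0,0],[0.33,-1,0,0,0,0],[0.33,-1,0,0,0,0],[0.33,-1,0,0,0,0],[0.33,-1,0,0,0,0],[0.1,-0.3,0,0,0,0]]'
python3 -m crank '[[0,0,0,0.045,0.039,-0.176],[0,0,0,0.045,0.039,-0.176],[0,0,0,0.045,0.039,-0.176],[0,0,0,0.045,0.039,-0.176],[0,0,0,0.045,0.039,-0.176],[0,0,0,0.045,0.039,-0.176],[0,0,0,0.045,0.039,-0.176],[0,0,0,0.045,0.039,-0.176],[0,0,0,0.045,0.039,-0.176],[0,0,0,0.045,0.039,-0.176],[0,0,0,0.045,0.039,-0.176],[0,0,0,0.045,0.039,-0.176]]'
python3 - <<'E'
from h import *
plan(FR+.140*a,RJ)
E
```

```text
clock: 9.45
tcp_pos: [0.5903, 0.068, 0.2494]
orientation: [-3.129, -0.285, 0.003]
contact_force: [-0.9, 0.0, 0.6]
grip_width: 0.0642
gripper_force: 0.0
clock: 10.45
tcp_pos: [0.6177, 0.2639, 0.2503]
orientation: [-3.127, -0.289, 0.001]
contact_force: [0.3, 0.7, -0.5]
grip_width: 0.0642
gripper_force: 0.0
clock: 11.65
tcp_pos: [0.6185, 0.2587, 0.2507]
orientation: [-1.595, -2.19, -0.403]
contact_force: [-0.1, -0.6, -0.6]
grip_width: 0.0639
gripper_force: 0.0
t 11.65 at [0.6185 0.2587 0.2507] | shift [-2.31  0.03  3.97] turn [-0.006  0.003  0.004] | shift in target axes [-2.32  0.02  3.96] F [-0.1 -0.6 -0.6] grip 0.0639 0.0
```

```bash
python3 -m crank '[[-0.4,0,0.7,0,0,0],[-0.5,0,0.9,0,0,0],[-0.5,0,0.9,0,0,0],[-0.5,0,0.9,0,0,0],[-0.4,0,0.6,0,0,0],[0,0,0,0,0,0]]'
python3 - <<'E'
from h import *
plan(FR+.033*a,RJ);f=save("wrist","w3")
P=cloud(f);v=P-FR;h=v@a;m=(h>.080)&(h<.094)&(np.linalg.norm(v-h[...,None]*a,axis=2)<.045)
print(m.sum());q=v[m]@RJ;print("cap top in tool axes rel to axis: rect",cv2.minAreaRect((q[:,:2]*1000).astype(np.float32)),np.percentile(h[m],[5,50,95]))
E
```

```text
clock: 12.25
tcp_pos: [0.6169, 0.2568, 0.1554]
orientation: [-1.603, -2.183, -0.396]
contact_force: [-0.3, -0.2, -0.4]
grip_width: 0.0641
gripper_force: 0.0
t 12.25 at [0.6169 0.2568 0.1554] | shift [0.04 0.17 5.16] turn [-0.01   0.004 -0.007] | shift in target axes [0.02 0.13 5.16] F [-0.3 -0.2 -0.4] grip 0.0641 0.0
3677
cap top in tool axes rel to axis: rect ((1.8772211074829102, 1.403127670288086), (45.2982292175293, 45.607666015625), 57.95041275024414) [0.08539806 0.08760902 0.08881645]
```

View pics/w3.png

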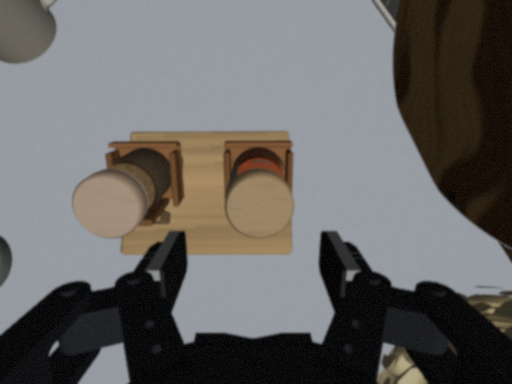

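The red cap (259,203) lies between the fingers, off by about 2 mm, and the axes match. Going in along the jar's axis.

```bash
python3 -m crank '[[0.05,0.12,0.5,0,0,0],[0.05,0.1,0.8,0,0,0],[0,0,0.9,0,0,0],[0,0,0.9,0,0,0],[0,0,0.9,0,0,0],[0,0,0.7,0,0,0],[0,0,0.4,0,0,0],[0,0,0,0,0,0]]'
python3 -m crank '[[0,0,0,0,0,0],[0,0,0,0,0,0],[0,0,0,0,0,0],[0,0,0,0,0,0],[0,0,0,0,0,0]]' 0 40
python3 - <<'E'
from h import *
plan(FR+.150*a,RJ)
E
```

```text
clock: 13.1
tcp_pos: [0.606, 0.3078, 0.0687]
orientation: [-1.599, -2.186, -0.4]
contact_force: [0.2, -0.5, -0.5]
grip_width: 0.0642
gripper_force: 0.0
clock: 13.6
tcp_pos: [0.6071, 0.3066, 0.0703]
orientation: [-1.6, -2.187, -0.402]
contact_force: [-3.6, -2.9, 4.7]
grip_width: 0.0444
gripper_force: 40.7
t 13.6 at [0.6071 0.3066 0.0703] | shift [-0.17 -0.18 -5.63] turn [-0.005  0.004 -0.001] | shift in target axes [-0.16 -0.16 -5.63] F [-3.6 -2.9  4.7] grip 0.0444 40.66015546639392
```

```bash
python3 -m crank '[[0,0,-0.2,0,0,0],[0,0,-0.5,0,0,0],[0,0,-0.8,0,0,0],[0,0,-1,0,0,0],[0,0,-1,0,0,0],[0,0,-1,0,0,0],[0,0,-1,0,0,0],[0,0,-1,0,0,0],[0,0,-0.5,0,0,0],[0,0,0,0,0,0]]'
python3 - <<'E'
from h import *
plan([*(tc-.061*tx),.22],RU)
E
```

```text
clock: 14.6
tcp_pos: [0.6296, 0.2424, 0.1949]
orientation: [-1.603, -2.188, -0.406]
contact_force: [-0.8, -0.1, -1.5]
grip_width: 0.0442
gripper_force: 40.5
t 14.6 at [0.6296 0.2424 0.1949] | shift [-7.6  -8.09 -5.54] turn [-0.038 -0.631  0.152] | shift in target axes [-10.24  -6.89  -1.25] F [-0.8 -0.1 -1.5] grip 0.0442 40.468909967385116
```

```bash
python3 -m crank '[[0,0,0,-0.0076,-0.126,0.03],[0,0,0,-0.0076,-0.126,0.03],[0,0,0,-0.0076,-0.126,0.03],[0,0,0,-0.0076,-0.126,0.03],[0,0,0,-0.0076,-0.126,0.03],[0,0,0,0,0,0]]'
python3 -m crank '[[-0.5,-0.34,-0.2,0,0,0],[-0.95,-0.64,-0.2,0,0,0],[-0.95,-0.64,-0.2,0,0,0],[-0.95,-0.64,-0.2,0,0,0],[-0.95,-0.64,-0.2,0,0,0],[-0.95,-0.64,-0.2,0,0,0],[-0.95,-0.64,-0.05,0,0,0],[-0.95,-0.64,0,0,0,0],[-0.95,-0.64,0,0,0,0],[-0.95,-0.64,0,0,0,0],[-0.95,-0.64,0,0,0,0],[-0.3,-0.2,0,0,0,0]]'
python3 -m crank '[[0,0,0,0,0,0],[0,0,0,0,0,0]]'
python3 - <<'E'
from h import *
plan([*(tc-.061*tx),.105+.037],RU)
E
```

```text
clock: 15.2
tcp_pos: [0.625, 0.2497, 0.1922]
orientation: [-1.989, -2.425, 0.003]
contact_force: [-0.6, 1.6, -0.4]
grip_width: 0.0445
gripper_force: 40.4
clock: 16.4
tcp_pos: [0.5284, 0.0099, 0.2178]
orientation: [-2.009, -2.41, 0.005]
contact_force: [-0.3, 0.1, -0.8]
grip_width: 0.0441
gripper_force: 40.5
clock: 16.6
tcp_pos: [0.5303, 0.0153, 0.2181]
orientation: [-2.001, -2.417, 0.001]
contact_force: [-0.3, 0.4, -1.1]
grip_width: 0.0444
gripper_force: 40.5
t 16.6 at [0.5303 0.0153 0.2181] | shift [0.   0.08 3.81] turn [-0.004 -0.003  0.004] | shift in target axes [0.01 0.07 3.81] F [-0.3  0.4 -1.1] grip 0.0444 40.48199433455011
```

```bash
python3 -m crank '[[0,0.05,0.3,0,0,0],[0,0,0.7,0,0,0],[0,0,0.9,0,0,0],[0,0,0.9,0,0,0],[0,0,0.9,0,0,0],[0,0,0.9,0,0,0],[0,0,0.9,0,0,0],[0,0,0.7,0,0,0],[0,0,0.4,0,0,0],[0,0,0.2,0,0,0],[0,0,0,0,0,0]]'
python3 -m crank '[[0,0,0.15,0,0,0],[0,0,0.1,0,0,0],[0,0,0.1,0,0,0],[0,0,0.1,0,0,0],[0,0,0,0,0,0]]'
```

```text
clock: 17.7
tcp_pos: [0.5305, 0.0156, 0.0818]
orientation: [-2.0, -2.418, 0.004]
contact_force: [-0.2, 0.3, -0.7]
grip_width: 0.0447
gripper_force: 40.5
clock: 18.2
tcp_pos: [0.5302, 0.0154, 0.0729]
orientation: [-2.001, -2.417, 0.004]
contact_force: [-0.7, 0.4, -1.0]
grip_width: 0.0443
gripper_force: 40.5
```

```bash
python3 -m crank '[[0,0,0.1,0,0,0],[0,0,0.1,0,0,0],[0,0,0.1,0,0,0],[0,0,0,0,0,0]]'
python3 -m crank '[[0,0,0.1,0,0,0],[0,0,0.05,0,0,0],[0,0,0,0,0,0]]'
```

```text
clock: 18.6
tcp_pos: [0.5301, 0.0154, 0.0667]
orientation: [-2.0, -2.417, 0.004]
contact_force: [-0.6, 0.3, -0.9]
grip_width: 0.0444
gripper_force: 40.5
clock: 18.9
tcp_pos: [0.5302, 0.0154, 0.0638]
orientation: [-2.001, -2.417, 0.004]
contact_force: [0.6, -0.1, -2.1]
grip_width: 0.0447
gripper_force: 40.5
```

```bash
python3 -m crank '[[0,0,0.05,0,0,0],[0,0,0.05,0,0,0],[0,0,0,0,0,0]]'
python3 -m crank '[[0,0,0.05,0,0,0],[0,0,0.05,0,0,0],[0,0,0,0,0,0]]'
```

```text
clock: 19.2
tcp_pos: [0.5304, 0.0154, 0.062]
orientation: [-2.001, -2.418, 0.003]
contact_force: [0.3, -0.2, -0.0]
grip_width: 0.0447
gripper_force: 40.5
clock: 19.5
tcp_pos: [0.5305, 0.0155, 0.0602]
orientation: [-2.001, -2.418, 0.003]
contact_force: [-1.5, 0.9, 3.8]
grip_width: 0.0441
gripper_force: 40.9
```

Contact is felt at about 5 N, as the force went from -1 to +3.8. Holding briefly, releasing, then withdrawing straight up.

```bash
python3 -m crank '[[0,0,0.02,0,0,0],[0,0,0,0,0,0],[0,0,0,0,0,0]]'
python3 -m crank '[[0,0,0,0,0,0],[0,0,0,0,0,0],[0,0,0,0,0,0],[0,0,0,0,0,0]]' 0.72
python3 -m crank '[[0,0,-0.2,0,0,0],[0,0,-0.4,0,0,0],[0,0,-0.6,0,0,0],[0,0,-1,0,0,0],[0,0,-1,0,0,0],[0,0,-1,0,0,0],[0,0,-1,0,0,0],[0,0,-1,0,0,0],[0,0,-1,0,0,0],[0,0,-1,0,0,0],[0,0,-0.6,0,0,0]]'
python3 - <<'E'
from h import *
plan(FB+.140*a,RJ);print((FB+.140*a).round(3))
save("side","d4")
cv2.imwrite("pics/c4.png",cv2.resize(cv2.imread("pics/d4.png")[120:330,180:320],None,fx=2.5,fy=2.5,interpolation=2))
E
```

```text
clock: 19.8
tcp_pos: [0.5305, 0.0155, 0.0598]
orientation: [-2.001, -2.418, 0.003]
contact_force: [-1.4, 0.8, 4.9]
grip_width: 0.0448
gripper_force: 40.9
clock: 20.2
tcp_pos: [0.5303, 0.0154, 0.0595]
orientation: [-2.001, -2.417, 0.004]
contact_force: [-0.5, -0.2, -0.5]
grip_width: 0.0611
gripper_force: 0.0
clock: 21.3
tcp_pos: [0.5318, 0.0153, 0.2383]
orientation: [-2.002, -2.419, -0.0]
contact_force: [-0.5, 0.2, 0.7]
grip_width: 0.0611
gripper_force: 0.0
t 21.3 at [0.5318 0.0153 0.2383] | shift [10.41  1.6   3.99] turn [ 0.037  0.634 -0.149] | shift in target axes [7.   2.83 8.35] F [-0.5  0.2  0.7] grip 0.0611 0.0
[0.524 0.226 0.159]
```

View pics/c4.png

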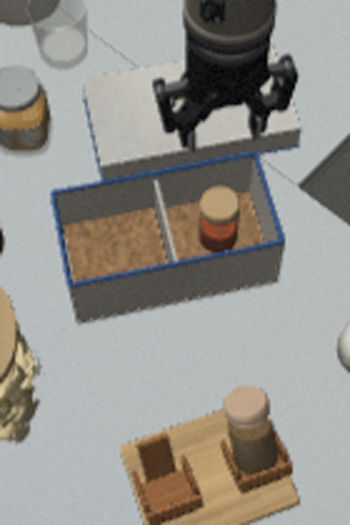

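The red jar stands upright in the near compartment (218,215 in the crop) and the brown one is still in the caddy. Going for the brown jar now.

```bash
python3 -m crank '[[0.5,0.08,0,0,0,0],[1,0.155,0,0,0,0],[1,0.155,0,0,0,0],[1,0.155,0,0,0,0],[1,0.155,0,0,0,0],[1,0.155,0,0,0,0],[1,0.155,0,0,0,0],[1,0.155,0,0,0,0],[1,0.155,0,0,0,0],[1,0.155,0,0,0,0],[0.9,0.1,0,0,0,0]]' 0.75
python3 -m crank '[[0,0,0,0.0074,0.127,-0.03],[0,0,0,0.0074,0.127,-0.03],[0,0,0,0.0074,0.127,-0.03],[0,0,0,0.0074,0.127,-0.03],[0,0,0,0.0074,0.127,-0.03],[0,0,0,0,0,0],[0,0,0,0,0,0]]'
python3 - <<'E'
from h import *
plan(FB+.140*a+RJ@[.0019,.0014,0],RJ)
E
```

```text
clock: 22.45
tcp_pos: [0.5219, 0.2272, 0.2343]
orientation: [-1.998, -2.418, 0.006]
contact_force: [-0.7, 0.4, 0.2]
grip_width: 0.0644
gripper_force: 0.0
clock: 23.15
tcp_pos: [0.5225, 0.2256, 0.2347]
orientation: [-1.6, -2.183, -0.402]
contact_force: [0.3, 0.6, -0.2]
grip_width: 0.0643
gripper_force: 0.0
t 23.15 at [0.5225 0.2256 0.2347] | shift [-1.73  0.18  3.32] turn [-0.006  0.    -0.004] | shift in target axes [-1.73  0.16  3.32] F [ 0.3  0.6 -0.2] grip 0.0643 0.0
```

```bash
python3 -m crank '[[-0.3,0.03,0.5,0,0,0],[-0.4,0.04,0.8,0,0,0],[-0.4,0.04,0.8,0,0,0],[-0.4,0.04,0.8,0,0,0],[-0.2,0.03,0.4,0,0,0],[0,0,0,0,0,0],[0,0,0,0,0,0]]'
python3 - <<'E'
from h import *
plan(FB+.037*a,RJ);f=save("wrist","w5")
P=cloud(f);v=P-FB;h=v@a;m=(h>.080)&(h<.094)&(np.linalg.norm(v-h[...,None]*a,axis=2)<.045)
print(m.sum());q=v[m]@RJ;print(cv2.minAreaRect((q[:,:2]*1000).astype(np.float32)),np.percentile(h[m],[5,50,95]))
E
```

```text
clock: 23.85
tcp_pos: [0.5257, 0.2292, 0.162]
orientation: [-1.597, -2.186, -0.406]
contact_force: [-0.6, 0.0, 0.6]
grip_width: 0.0639
gripper_force: 0.0
t 23.85 at [0.5257 0.2292 0.162 ] | shift [-0.2  -0.1   5.22] turn [-0.004 -0.001  0.001] | shift in target axes [-0.19 -0.12  5.22] F [-0.6  0.   0.6] grip 0.0639 0.0
3458
((1.8320465087890625, 1.1829891204833984), (45.37226104736328, 45.60151290893555), 87.66377258300781) [0.08548436 0.08769584 0.08893532]
```

```bash
python3 -m crank '[[-0.06,-0.02,0.5,0,0,0],[-0.05,-0.02,0.8,0,0,0],[0,0,0.9,0,0,0],[0,0,0.9,0,0,0],[0,0,0.9,0,0,0],[0,0,0.7,0,0,0],[0,0,0.5,0,0,0],[0,0,0,0,0,0]]'
python3 -m crank '[[0,0,0,0,0,0],[0,0,0,0,0,0],[0,0,0,0,0,0],[0,0,0,0,0,0],[0,0,0,0,0,0]]' 0 40
python3 - <<'E'
from h import *
plan(FB+.037*a,RJ)
E
python3 -m crank '[[0,0,-0.2,0,0,0],[0,0,-0.5,0,0,0],[0,0,-0.8,0,0,0],[0,0,-1,0,0,0],[0,0,-1,0,0,0],[0,0,-1,0,0,0],[0,0,-1,0,0,0],[0,0,-1,0,0,0],[0,0,-0.5,0,0,0],[0,0,0,0,0,0]]'
python3 - <<'E'
from h import *
plan([*(tc+.061*tx),.24],RU)
E
```

```text
clock: 24.7
tcp_pos: [0.5092, 0.2744, 0.0683]
orientation: [-1.597, -2.184, -0.404]
contact_force: [0.2, -0.1, 0.1]
grip_width: 0.0639
gripper_force: 0.0
clock: 25.2
tcp_pos: [0.5111, 0.2736, 0.0699]
orientation: [-1.599, -2.185, -0.408]
contact_force: [0.2, -2.0, 3.7]
grip_width: 0.0444
gripper_force: 40.9
t 25.2 at [0.5111 0.2736 0.0699] | shift [-0.04 -0.09  0.06] turn [-0.002 -0.001 -0.001] | shift in target axes [-0.04 -0.09  0.06] F [ 0.2 -2.   3.7] grip 0.0444 40.94526288266934
clock: 26.2
tcp_pos: [0.5319, 0.2091, 0.1934]
orientation: [-1.6, -2.185, -0.408]
contact_force: [-0.4, 0.8, -1.0]
grip_width: 0.044
gripper_force: 40.9
t 26.2 at [0.5319 0.2091 0.1934] | shift [-7.61  3.12 -6.82] turn [-0.04  -0.636  0.153] | shift in target axes [-9.5   4.31 -2.33] F [-0.4  0.8 -1. ] grip 0.044 40.94778227190545
```

```bash
python3 -m crank '[[0,0,0,-0.008,-0.127,0.03],[0,0,0,-0.008,-0.127,0.03],[0,0,0,-0.008,-0.127,0.03],[0,0,0,-0.008,-0.127,0.03],[0,0,0,-0.008,-0.127,0.03],[0,0,0,0,0,0]]'
python3 -m crank '[[-0.5,0.22,-0.2,0,0,0],[-0.9,0.41,-0.3,0,0,0],[-0.9,0.41,-0.3,0,0,0],[-0.9,0.41,-0.3,0,0,0],[-0.9,0.41,-0.3,0,0,0],[-0.9,0.41,-0.3,0,0,0],[-0.9,0.41,-0.3,0,0,0],[-0.9,0.41,-0.2,0,0,0],[-0.9,0.41,0,0,0,0],[-0.9,0.41,0,0,0,0],[-0.8,0.36,0,0,0,0],[0,0,0,0,0,0]]'
python3 -m crank '[[0,0,0,0,0,0],[0,0,0,0,0,0]]'
python3 - <<'E'
from h import *
plan([*(tc+.061*tx),.037+.045],RU)
E
```

```text
clock: 26.8
tcp_pos: [0.5286, 0.2149, 0.1914]
orientation: [-1.991, -2.425, 0.001]
contact_force: [-0.4, 0.9, -1.0]
grip_width: 0.044
gripper_force: 41.0
clock: 28.0
tcp_pos: [0.651, 0.0351, 0.2351]
orientation: [-2.011, -2.411, 0.002]
contact_force: [-0.6, -0.7, -1.2]
grip_width: 0.0439
gripper_force: 41.0
clock: 28.2
tcp_pos: [0.6495, 0.0418, 0.2355]
orientation: [-2.0, -2.418, -0.0]
contact_force: [-0.4, 0.3, -1.1]
grip_width: 0.044
gripper_force: 41.0
t 28.2 at [0.6495 0.0418 0.2355] | shift [-0.22  0.08  7.67] turn [-0.003 -0.004  0.006] | shift in target axes [-0.2   0.07  7.67] F [-0.4  0.3 -1.1] grip 0.044 40.981276669117506
```

```bash
python3 -m crank '[[-0.1,0.04,0.3,0,0,0],[-0.1,0.04,0.7,0,0,0],[0,0,0.9,0,0,0],[0,0,0.9,0,0,0],[0,0,0.9,0,0,0],[0,0,0.9,0,0,0],[0,0,0.9,0,0,0],[0,0,0.9,0,0,0],[0,0,0.6,0,0,0],[0,0,0.4,0,0,0],[0,0,0.2,0,0,0],[0,0,0,0,0,0]]'
python3 -m crank '[[0,0,0.1,0,0,0],[0,0,0.1,0,0,0],[0,0,0.1,0,0,0],[0,0,0,0,0,0]]'
```

```text
clock: 29.4
tcp_pos: [0.6519, 0.0376, 0.0834]
orientation: [-2.002, -2.418, 0.001]
contact_force: [-0.4, 0.6, -0.1]
grip_width: 0.044
gripper_force: 41.0
clock: 29.8
tcp_pos: [0.6519, 0.0376, 0.0776]
orientation: [-2.002, -2.418, 0.001]
contact_force: [0.0, 0.4, -1.3]
grip_width: 0.0439
gripper_force: 41.0
```

```bash
python3 -m crank '[[0,0,0.1,0,0,0],[0,0,0.1,0,0,0],[0,0,0.1,0,0,0],[0,0,0,0,0,0]]'
python3 -m crank '[[0,0,0.05,0,0,0],[0,0,0.05,0,0,0],[0,0,0,0,0,0]]'
```

```text
clock: 30.2
tcp_pos: [0.6517, 0.0375, 0.0712]
orientation: [-2.002, -2.417, 0.001]
contact_force: [-0.2, -0.2, -0.9]
grip_width: 0.0442
gripper_force: 41.0
clock: 30.5
tcp_pos: [0.652, 0.0376, 0.0696]
orientation: [-2.002, -2.418, 0.0]
contact_force: [-0.0, -0.3, -1.2]
grip_width: 0.0444
gripper_force: 41.0
```

```bash
python3 -m crank '[[0,0,0.05,0,0,0],[0,0,0.05,0,0,0],[0,0,0,0,0,0]]'
python3 -m crank '[[0,0,0.05,0,0,0],[0,0,0.05,0,0,0],[0,0,0,0,0,0]]'
```

```text
clock: 30.8
tcp_pos: [0.6521, 0.0377, 0.068]
orientation: [-2.002, -2.418, 0.0]
contact_force: [-1.7, 0.6, 3.4]
grip_width: 0.0443
gripper_force: 41.4
clock: 31.1
tcp_pos: [0.6521, 0.0377, 0.0662]
orientation: [-2.002, -2.418, -0.0]
contact_force: [-2.8, -0.5, 7.3]
grip_width: 0.0444
gripper_force: 41.8
```

Firm light contact at about 8 N. Releasing, rising, then back to the lid.

```bash
python3 -m crank '[[0,0,0,0,0,0],[0,0,0,0,0,0]]'
python3 -m crank '[[0,0,0,0,0,0],[0,0,0,0,0,0],[0,0,0,0,0,0],[0,0,0,0,0,0]]' 0.72
python3 -m crank '[[0,0,-0.2,0,0,0],[0,0,-0.4,0,0,0],[0,0,-0.6,0,0,0],[0,0,-1,0,0,0],[0,0,-1,0,0,0],[0,0,-1,0,0,0],[0,0,-1,0,0,0],[0,0,-1,0,0,0],[0,0,-1,0,0,0],[0,0,-0.8,0,0,0],[0,0,-0.3,0,0,0]]'
python3 - <<'E'
from h import *
e=.2832/3.129*2
plan([.5575,-.176,.12],R.from_rotvec([3.1288,.283,0]).as_matrix())
f=save("side","d6");P=cloud(f);m=np.zeros(P.shape[:2],bool);m[120:200,190:310]=1;im=f["image"].astype(int)
b=m&(P[...,2]>.06)&(P[...,2]<.09)&(im[...,0]>im[...,2]*1.4);q=P[b];print(len(q),cv2.minAreaRect(q[:,:2].astype(np.float32)*1000))
cv2.imwrite("pics/c6.png",cv2.resize(cv2.imread("pics/d6.png")[120:330,180:320],None,fx=2.5,fy=2.5,interpolation=2))
E
```

```text
clock: 31.3
tcp_pos: [0.6521, 0.0377, 0.0663]
orientation: [-2.002, -2.418, -0.0]
contact_force: [-2.8, 0.8, 7.6]
grip_width: 0.044
gripper_force: 41.8
clock: 31.7
tcp_pos: [0.6518, 0.0375, 0.0654]
orientation: [-2.002, -2.418, 0.001]
contact_force: [-0.5, -0.7, -0.5]
grip_width: 0.0616
gripper_force: 0.0
clock: 32.8
tcp_pos: [0.6534, 0.0374, 0.2349]
orientation: [2.003, 2.419, 0.005]
contact_force: [-0.1, -0.1, 1.2]
grip_width: 0.0614
gripper_force: 0.0
t 32.8 at [0.6534 0.0374 0.2349] | shift [-9.6  -6.71  5.71] turn [ 1.000e-03 -4.000e-03  2.009e+00] | shift in target axes [-6.63  9.64  5.74] F [-0.1 -0.1  1.2] grip 0.0614 0.0
113 ((643.6403198242188, -172.32864379882812), (253.73178100585938, 36.93617630004883), 9.918484687805176)
```

View pics/c6.png

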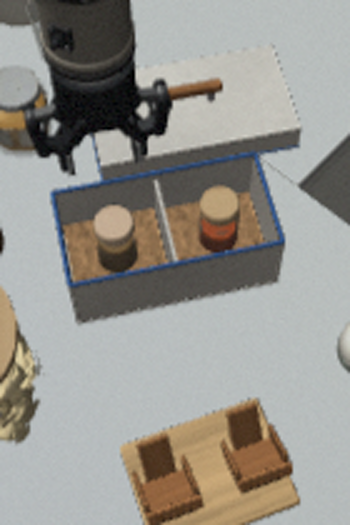

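Both jars stand upright in the tin, brown far at (115,235) and red near at (218,215). The lid lies level behind. Moving over the lid.

```bash
python3 -m crank '[[-0.5,-0.35,0,0,0,0],[-0.95,-0.66,0,0,0,0],[-0.95,-0.66,0,0,0,0],[-0.95,-0.66,0,0,0,0],[-0.95,-0.66,0,0,0,0],[-0.95,-0.66,0,0,0,0],[-0.95,-0.66,0,0,0,0],[-0.95,-0.66,0,0,0,0],[-0.95,-0.66,0,0,0,0],[-0.95,-0.66,0,0,0,0],[-0.55,-0.42,0,0,0,0],[0,0,0,0,0,0]]' 0.6 70
python3 -m crank '[[0,0,0,0,0,0.18],[0,0,0,0,0,0.18],[0,0,0.4,0,0,0.18],[0,0,0.4,0,0,0.18],[0,0,0.4,0,0,0.18],[0,0,0.4,0,0,0.18],[0,0,0.4,0,0,0.18],[0,0,0.4,0,0,0.18],[0,0,0.4,0,0,0.18],[0,0,0.4,0,0,0.18],[0,0,0.4,0,0,0.18],[0,0,0,0,0,0.03]]'
python3 - <<'E'
from h import *
plan([.5575,-.176,.055],R.from_rotvec([3.1288,.283,0]).as_matrix())
f=save("wrist","w7");P=cloud(f);im=f["image"].astype(int)
b=(P[...,2]>.062)&(P[...,2]<.087)&(im[...,0]>im[...,2]*1.35)&(np.hypot(P[...,0]-.56,P[...,1]+.176)<.08)
q=P[b];print(len(q),cv2.minAreaRect(q[:,:2].astype(np.float32)*1000),np.median(q[:,2]))
E
```

```text
clock: 34.05
tcp_pos: [0.5544, -0.179, 0.2309]
orientation: [-2.007, -2.413, 0.003]
contact_force: [-0.8, 0.2, -0.3]
grip_width: 0.0515
gripper_force: 0.0
clock: 35.25
tcp_pos: [0.5557, -0.1743, 0.1581]
orientation: [-3.126, -0.281, 0.007]
contact_force: [0.6, -0.3, 0.4]
grip_width: 0.0513
gripper_force: 0.0
t 35.25 at [ 0.5557 -0.1743  0.1581] | shift [0.09 0.12 5.15] turn [-0.004  0.005 -0.001] | shift in target axes [0.07 0.1  5.15] F [ 0.6 -0.3  0.4] grip 0.0513 0.0
1760 ((556.5756225585938, -175.4019775390625), (83.00936126708984, 12.449597358703613), 10.040691375732422) 0.07940202954786404
```

```bash
python3 -m crank '[[0.03,0.03,0.5,0,0,0],[0.03,0.03,0.8,0,0,0],[0,0,0.9,0,0,0],[0,0,0.9,0,0,0],[0,0,0.9,0,0,0],[0,0,0.8,0,0,0],[0,0,0.35,0,0,0],[0,0,0,0,0,0],[0,0,0,0,0,0]]'
python3 -m crank '[[0,0,0,0,0,0],[0,0,0,0,0,0],[0,0,0,0,0,0],[0,0,0,0,0,0],[0,0,0,0,0,0]]' 0 70
python3 -m crank '[[0,0,-0.2,0,0,0],[0,0,-0.5,0,0,0],[0,0,-0.9,0,0,0],[0,0,-0.9,0,0,0],[0,0,-0.9,0,0,0],[0,0,-0.9,0,0,0],[0,0,-0.9,0,0,0],[0,0,-0.9,0,0,0],[0,0,-0.8,0,0,0],[0,0,-0.4,0,0,0],[0,0,0,0,0,0],[0,0,0,0,0,0]]'
python3 - <<'E'
from h import *
plan([.594,.0275,.21],R.from_rotvec([3.129,.283,0]).as_matrix())
E
```

```text
clock: 36.2
tcp_pos: [0.5577, -0.1772, 0.057]
orientation: [-3.128, -0.283, 0.002]
contact_force: [-0.4, 0.3, -0.1]
grip_width: 0.0515
gripper_force: 0.0
clock: 36.7
tcp_pos: [0.5578, -0.177, 0.0574]
orientation: [-3.127, -0.282, 0.001]
contact_force: [-0.0, 0.7, 6.5]
grip_width: 0.0125
gripper_force: 69.3
clock: 37.9
tcp_pos: [0.5571, -0.177, 0.202]
orientation: [-3.127, -0.282, 0.004]
contact_force: [-0.3, 0.0, -3.6]
grip_width: 0.0124
gripper_force: 68.5
t 37.9 at [ 0.5571 -0.177   0.202 ] | shift [ 3.64 -9.73 -0.39] turn [-0.002  0.003 -0.001] | shift in target axes [ 3.65 -9.73 -0.4 ] F [-0.3  0.  -3.6] grip 0.0124 68.46612811088562
```

```bash
python3 -m crank '[[0.17,-0.45,-0.2,0,0,0],[0.35,-0.93,-0.2,0,0,0],[0.35,-0.93,0,0,0,0],[0.35,-0.93,0,0,0,0],[0.35,-0.93,0,0,0,0],[0.35,-0.93,0,0,0,0],[0.35,-0.93,0,0,0,0],[0.35,-0.93,0,0,0,0],[0.35,-0.93,0,0,0,0],[0.35,-0.93,0,0,0,0],[0.3,-0.84,0,0,0,0],[0,0,0,0,0,0]]'
python3 -m crank '[[0,0,0,0,0,0],[0,0,0,0,0,0]]'
python3 - <<'E'
from h import *
plan([.5944,.0275,.175],R.from_rotvec([3.129,.283,0]).as_matrix())
for n in("side","wrist"):
    f=save(n,n+"8");P=cloud(f);im=f["image"].astype(int)
    m=(np.hypot(P[...,0]-.59,P[...,1]-.027)<.17)&(P[...,2]>.182)&(P[...,2]<.202)&(im.max(2)>100)&(im[...,0]<im[...,2]*1.3);q=P[m]
    print(n,m.sum(),cv2.minAreaRect(q[:,:2].astype(np.float32)*1000) if m.sum()>9 else 0)
E
```

```text
clock: 39.1
tcp_pos: [0.5941, 0.0305, 0.2099]
orientation: [-3.125, -0.29, 0.005]
contact_force: [-0.4, 0.1, -4.4]
grip_width: 0.0124
gripper_force: 68.5
clock: 39.3
tcp_pos: [0.5939, 0.0249, 0.2104]
orientation: [-3.128, -0.28, 0.004]
contact_force: [-0.4, -0.1, -4.7]
grip_width: 0.0128
gripper_force: 68.5
t 39.3 at [0.5939 0.0249 0.2104] | shift [ 0.05 -0.12  1.77] turn [-0.001  0.003 -0.002] | shift in target axes [ 0.05 -0.13  1.77] F [-0.4 -0.1 -4.7] grip 0.0128 68.49133014678955
side 3930 ((592.6638793945312, 22.407615661621094), (262.1510009765625, 143.2793731689453), 10.194686889648438)
wrist 71272 ((615.2929077148438, 29.90367889404297), (179.4002227783203, 140.96568298339844), 10.07632827758789)
```

```bash
python3 -m crank '[[0.02,-0.06,0.3,0,0,-0.005],[0.01,-0.06,0.5,0,0,-0.004],[0,0,0.5,0,0,0],[0,0,0.4,0,0,0],[0,0,0.1,0,0,0],[0,0,0,0,0,0]]'
python3 -m crank '[[0,0,0.15,0,0,0],[0,0,0.15,0,0,0],[0,0,0.15,0,0,0],[0,0,0.1,0,0,0],[0,0,0,0,0,0]]'
```

```text
clock: 40.0
tcp_pos: [0.594, 0.0282, 0.1741]
orientation: [-3.127, -0.293, 0.005]
contact_force: [-0.0, 0.5, -4.2]
grip_width: 0.0128
gripper_force: 68.4
clock: 40.5
tcp_pos: [0.5941, 0.0283, 0.1634]
orientation: [-3.127, -0.293, 0.004]
contact_force: [-0.5, -0.1, -3.2]
grip_width: 0.0124
gripper_force: 68.5
```

```bash
python3 -m crank '[[0,0,0.1,0,0,0],[0,0,0.1,0,0,0],[0,0,0,0,0,0]]'
python3 -m crank '[[0,0,0.1,0,0,0],[0,0,0.1,0,0,0],[0,0,0,0,0,0]]'
```

```text
clock: 40.8
tcp_pos: [0.5941, 0.0283, 0.1594]
orientation: [-3.127, -0.293, 0.004]
contact_force: [0.5, 0.0, -4.5]
grip_width: 0.0125
gripper_force: 68.5
clock: 41.1
tcp_pos: [0.5941, 0.0283, 0.1554]
orientation: [-3.127, -0.293, 0.004]
contact_force: [-0.8, 0.3, -3.9]
grip_width: 0.0125
gripper_force: 68.5
```

The skirt is over the rim with no contact so far. Seating it.

```bash
python3 -m crank '[[0,0,0.08,0,0,0],[0,0,0.06,0,0,0],[0,0,0.04,0,0,0],[0,0,0,0,0,0]]'
python3 -m crank '[[0,0,0.04,0,0,0],[0,0,0.04,0,0,0],[0,0,0,0,0,0]]'
```

```text
clock: 41.5
tcp_pos: [0.5943, 0.0284, 0.1525]
orientation: [-3.126, -0.293, 0.003]
contact_force: [-1.9, 1.3, 0.9]
grip_width: 0.0126
gripper_force: 69.1
clock: 41.8
tcp_pos: [0.5943, 0.0284, 0.1524]
orientation: [-3.126, -0.292, 0.002]
contact_force: [-7.5, 0.1, 13.2]
grip_width: 0.0129
gripper_force: 71.0
```

Seated at the expected height (TCP 0.1524). Releasing, rising and checking.

```bash
python3 -m crank '[[0,0,-0.06,0,0,0],[0,0,0,0,0,0],[0,0,0,0,0,0],[0,0,0,0,0,0]]' 0.6
python3 -m crank '[[0,0,-0.2,0,0,0],[0,0,-0.5,0,0,0],[0,0,-0.9,0,0,0],[0,0,-0.9,0,0,0],[0,0,-0.9,0,0,0],[0,0,-0.6,0,0,0],[0,0,0,0,0,0],[0,0,0,0,0,0]]'
python3 - <<'E'
from h import *
for n in("side","wrist"):
    f=save(n,n+"9");P=cloud(f);im=f["image"].astype(int)
    m=(np.hypot(P[...,0]-.59,P[...,1]-.027)<.17)&(P[...,2]>.13)&(P[...,2]<.15)&(im.max(2)>100)&(im[...,0]<im[...,2]*1.3);q=P[m]
    c=np.linalg.lstsq(np.c_[q[:,:2]-[.59,.027],np.ones(len(q))],q[:,2],rcond=None)[0]
    b=(P[...,2]>.157)&(P[...,2]<.182)&(im[...,0]>im[...,2]*1.35)&(np.hypot(P[...,0]-.59,P[...,1]-.027)<.07);w=P[b]
    print(n,cv2.minAreaRect(q[:,:2].astype(np.float32)*1000),"plane",c.round(4),"bar",cv2.minAreaRect(w[:,:2].astype(np.float32)*1000))
E
```

```text
clock: 42.2
tcp_pos: [0.5945, 0.0283, 0.1516]
orientation: [-3.127, -0.293, 0.003]
contact_force: [0.4, -0.6, 0.6]
grip_width: 0.0512
gripper_force: 0.0
clock: 43.0
tcp_pos: [0.5943, 0.0283, 0.2316]
orientation: [-3.126, -0.293, 0.003]
contact_force: [-0.6, -0.1, -0.8]
grip_width: 0.0513
gripper_force: 0.0
side ((593.4627075195312, 25.794349670410156), (261.4298400878906, 144.2916259765625), 10.780346870422363) plane [ 0.0011 -0.0041  0.1408] bar ((593.1129760742188, 27.189231872558594), (81.67819213867188, 14.688522338867188), 12.58558464050293)
wrist ((593.1165771484375, 29.444679260253906), (261.5441589355469, 140.61083984375), 10.835001945495605) plane [0.0012 0.001  0.1407] bar ((593.7557373046875, 29.169015884399414), (82.50853729248047, 12.70521354675293), 10.214154243469238)
```

The lid is level, at its original height and within 1–2 mm of where it started. Handing in.

```bash
python3 -c "
from bench import r
print(r.hand_in())"
```

```text
the job is handed in; nothing more can be done
None
```

I handed the job in at about 43 s: the red jar stands in the near compartment, the brown jar in the far one, and the lid is back on, level and fully down. The hand-in did not report a verdict.

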